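# Tilt the board stand by its notched lever and lay the jig on it

## Task

Set the board stand to its working angle: ease the ball-ended lever sideways out of its notch, pull it towards you to the third notch, the one marked with two lines, and let it spring fully home. Then lay the slotted board jig from beside the stand flat on the tilted stage's mat, lengthwise up the slope, in the middle of the width, its short end right down against the front lip. Let go, and leave the other things on the desk where they lie.

Things in the scene. Friction and masses are not known exactly. Their poses are not given: they have to be found in the camera images.
- tilt_stand: Board stand fixed to the desk, dark base plate 180 (x) x 232 (y) x 14 mm. Origin on the desk under the stage's middle; x away from the robot, y to the left (yaw varies a little). The stage (seat) tilts about an axis along the stand's y, 85 mm up, at x = 0. Its lever works on a toothed quadrant plate at the left (+y) side (notch).
- notch (a point): Centre of the wanted notch, third of four from the back, two dark lines on the plate's rim (others one). Plate at stand y = 108 to 115 mm, radius 112 mm about the axis (top of rim 197 mm up). Five teeth, 8 mm thick, 80 to 97 mm from the axis, stand 9 mm out of its +y face; the notches between them lie 0.26 rad apart: stage tilt 0, 0.26, 0.52 (wanted), 0.78 from back to front.
- lamp (a point): Middle of the underside of the fixed lamp head, a flat box 90 (x) x 100 (y) mm, 45 mm high, over the stage's rear, 212 mm above the desk; its front edge is 10 mm in front of the axis. A vertical gripper has no room over the jig's place; one tilted about 30 deg (square to the tilted stage, wrist towards the robot) has. Its tube rises from the base's right rear corner.
- stage_tilt (a joint): Tilt of stage and lever together, rad: 0 flat, grows as the lever comes towards the robot and the stage's rear edge rises; limits -0.06, 0.86. Stays where put (friction about 0.12 N m, 1 N at the ball); locked while the lever lies in a notch (play about 0.025). Starts in the first notch, near 0; wanted: third notch, 0.52.
- detent_lever (a joint): Sideways swing of the lever about its foot on the axis, rad: 0 fully in a notch, against the plate; grows as the ball is drawn outwards (stand's +y, away from the stage); limit 0.30. A spring pushes it in with 2 N at the ball, 4.5 N at 0.18. Above about 0.11 (ball 16 mm out) it clears the teeth; lying on a tooth's end it reads about 0.1.
- lever_ball (a point): Centre of the lever's black rubber ball, diameter 28 mm, on an 8 mm steel rod, 148 mm from the axis; in a notch it lies at y = 120 mm from the stand's origin. At stage tilt q the rod leans from vertical by 0.42 - q, away from the robot if positive: ball at x = 148 sin(0.42 - q), height 85 + 148 cos(0.42 - q) mm. It turns freely on a cross pin along y.
- seat (a point): On the mat's top face, at the inner face of the front lip, mid-width; moves with the stage: x up the slope (to the rear), y left along the lip, z square out of the mat. It is 59 mm from the axis towards the lip and 16 mm above it, square to the stage. Stage 112 mm wide; mat 118 mm up from the lip, 98 wide; lip 94 wide, 6 thick, 9 mm above the mat.
- board_jig: Flat rectangular plastic board jig with a long slot, 70 (its x) x 40 (its y) x 10 mm, about 30 g, flat on the desk to the right of the stand. Origin in the middle of its underside, z up. Pick it up across its 40 mm width. In place its origin lies 35 mm up the slope from seat; either end may be down.
- phone: Bystander: opened phone frame, 142 x 70 x 8 mm, lying near the desk's front edge; leave it.
- spool: Bystander: solder spool lying flat, diameter 58 mm, 15 mm high, to the right behind; leave it.
- fine_tweezers: Bystander: steel tweezers, 115 x 22 x 10 mm, between the jig and the stand, towards the robot; leave them.
- tape: Bystander: roll of tape lying flat, diameter 66 mm, 12 mm high, to the right of the jig; leave it.

How it is judged:
On the way, in this order (a step that is already met when the one before it is completed fails the run):
1. the lever is fully home in the third notch (two lines), the stage tilted about 30 degrees (value of joint stage_tilt between 0.46 and 0.58 rad and value of joint detent_lever below 0.03 rad), for 0.3 s.
2. the jig lies flat on the tilted stage, its short end against the lip (x of board_jig in the frame of seat between 0.03 and 0.043 m and y of board_jig in the frame of seat between -0.02 and 0.02 m and z of board_jig in the frame of seat between -0.004 and 0.004 m and angle between the z axis of board_jig and the z axis of seat, either way round below 0.1 rad and angle between the x axis of board_jig and the x axis of seat, either way round below 0.17 rad), for 0.2 s.
At the end, for the whole second after the job is handed in: Lever home in the third notch (stage tilt 0.46 to 0.58 rad, lever swing under 0.03); jig still, flat on the mat (4 mm, 0.1 rad), lengthwise up the slope (0.17 rad), at most 20 mm off the middle of the width, lower end within 8 mm of the lip (all of step 1 and all of step 2 and linear speed of board_jig below 0.01 m/s); the robot touches nothing.
It fails at once if a bystander is moved by more than 25 mm (distance of any of phone, spool, fine_tweezers, tape from where it was at the start of the episode above 0.025 m).
It also fails if it takes over 56 s, if anything falls off the work surface, if the arm or the gripper's body presses on something with over 40 N, if the wrist force passes 120 N, or if a joint passes its speed limit or range.

## Robot

A 6-joint arm with a two-finger parallel gripper is mounted at the origin on a cart in front of the work surface, level with it; the furniture and walls round the work are solid. World frame = base frame: x ahead of the robot, y to its left, z up, the work surface at z = 0. Lengths are in m, angles in rad, forces in N, time in s.
With the tool pointing down it reaches from about 0.375 to 0.9 m from the base axis. Payload 3.1 kg.
Tool frame: the origin (TCP) lies on the centre line of the jaws, within the pads' length; the fingertips stand 8 mm ahead of it and the grasp point (between the pads) lies 11 mm behind it; z points along the fingers, y is the line along which they close (so a half turn about z gives the same grasp; the last joint's range is limited). The gripper opens to 87 mm and grips with 3 to 60 N. Pads are 19 mm wide; open, the fingers measure 117 mm over their backs; the gripper's body (75 mm by 190 mm) begins 51 mm behind the grasp point.
Start: joints at [1.071, 0.527, 1.433, -0, 1.181, -0.178], TCP at [0.197, 0.593, 0.231] pointing down, gripper open.
Joint ranges: [-3.08, 3.08], [-0.75, 2.2], [0.22, 2.44], [-1.43, 4.57], [0, 2.65], [-2.85, 2.85]. Speed limits (rad/s): [2.79, 2.79, 3.14, 3.14, 3.14, 3.14].

## Interface

Orientations are given as a unit quaternion [x, y, z, w].
In Python, from rig import robot gives the robot as it stands. The module is installed in compiled form; this text tells all that it offers.
- The arm moves only by the tool send_rows, never from a script. Its argument "increments" is one flat list of numbers, 7 for each row, row after row: the turn, a rotation vector about the world's x, y, z in rad, then the shift along the world's x, y, z in cm, then the opening, from 0 (shut) to 1 (fully open). A call has 1 to 20 rows; each row shifts and turns the commanded pose from where the row before left it; what a row does not reach is not made up. A row lasts 1/12 s, in which the tool goes at most 41.7 mm and 7.16 degrees, less where a joint would pass 70% of its speed; a pose out of reach is approached as far as the arm can. A call is refused whole if a number of a shift passes 4.17 or a number of a turn 0.125, either way. A call with a gripper value outside its range is refused whole. The fingers move at their own pace and stop on an object; "newtons" is the grip in N (left out, the last holds). Time passes only in rows, so rows that do not move let the fingers close. It gives the time, the measured TCP pose, the force, the opening and the grip force at its end, in the units of the state.
- robot.get_obs(): the state, without advancing time (a new reading comes with each control period).
- robot.camera(name): name is "side" or "top" or "wrist"; returns a dict with "image" (384x512x3 uint8, red, green, blue), "range_z" (384x512 float32, m along the optical axis (not along the pixel's ray), 0 where there is no reading), "fx", "fy", "cx", "cy" (pixels), "R" (3x3) and "t" (3): a world point X has camera coordinates R X + t. Camera axes: x right, y down, z forward; pixel columns grow to the right and rows downward; lengths in m; the calibration is good to about 2 mm. The wrist camera is an equidistant fisheye: a pixel r from the principal point sees the ray r / f radians off the axis. A picture is of the moment at which its call begins.
- robot.hand_in(): hands the job in; it is judged then, once.
The state is a dict: "time": time; "q": joint angles; "joint_velocities": joint speeds; "joint_torque": joint torques, N m; "position": TCP position; "tool_rot": TCP orientation; "ft_force": force on the tool from outside, world axes, zero at the start; "moment": the same for the moment, N m; "grip_width": finger opening in m; "grip_force": force on a finger pad.
Only numpy, scipy, OpenCV 4.12 (cv2) and the standard library are available. Lean on these libraries where they do the work, as an engineer would, in place of code of your own. Each camera call takes 0.05 s, during which the arm holds its last target. There are 200 camera calls.

## Working session

There is one attempt and no reset: what is moved stays moved. The work goes in short steps, Python scripts to look and compute and a tool call to move; the robot and the scene stay as the last step left them, time stands still between calls to the robot, and variables do not carry over. Pictures are saved under pics/ and viewed, at most 10 in all, crops included, and the job is handed in when it is done.

Besides the shell and the picture viewer there is one more tool, called after "Request:" by a JSON object that holds its "fn" and its "kwargs", one argument or row to a line. send_rows: Moves the arm, as the interface text tells. Its arguments: {"type":"object","properties":{"increments":{"type":"array"},"newtons":{"type":"number"}},"required":["increments"]}

```bash
mkdir -p pics; cat > h.py <<'E'
import numpy as np, cv2, pickle
from rig import robot
def cam(n):
    c=robot.camera(n); pickle.dump(c,open(f'{n}.pkl','wb')); return c
def pts(c):
    h,w=c['range_z'].shape; u,v=np.meshgrid(np.arange(w),np.arange(h)); z=c['range_z']
    P=np.stack([(u-c['cx'])/c['fx']*z,(v-c['cy'])/c['fy']*z,z],-1)
    return (P-c['t'])@c['R']
def ray(c,u,v,h):
    d=np.array([(u-c['cx'])/c['fx'],(v-c['cy'])/c['fy'],1])@c['R']; o=-c['R'].T@c['t']
    return o+d*(h-o[2])/d[2]
def proj(c,X):
    p=c['R']@np.array(X)+c['t']; return p[0]/p[2]*c['fx']+c['cx'],p[1]/p[2]*c['fy']+c['cy']
def save(c,name): cv2.imwrite('pics/'+name,c['image'][...,::-1])
E
python3 - <<'E'
from h import *
for n in('top','side'):
    c=cam(n); save(c,n+'0.png'); print(n,c['fx'],-c['R'].T@c['t'],c['R'].round(3).tolist())
o=robot.get_obs(); print(o)
E
```

```text
top 360.07363218789084 [ 0.36141234 -0.08870201  1.06374337] [[0.003, -1.0, -0.012], [-0.987, -0.001, -0.159], [0.159, 0.012, -0.987]]
side 455.52201413202533 [ 0.48661171 -1.09090385  0.63534957] [[0.999, -0.036, 0.001], [-0.015, -0.436, -0.9], [0.033, 0.899, -0.436]]
{'time': 0.1, 'q': array([ 1.07150397e+00,  5.28395748e-01,  1.43377833e+00,  3.76404065e-06,
        1.18138219e+00, -1.78477994e-01]), 'joint_velocities': array([ 0.00107462, -0.00276479, -0.00226547,  0.00150744,  0.00127017,
       -0.00201567]), 'joint_torque': array([-1.00376237e-03, -4.40989673e+01, -1.77149713e+01,  6.34321547e-02,
        5.33908547e-02, -5.40663791e-05]), 'position': array([0.19673284, 0.59255313, 0.22965429]), 'tool_rot': array([ 1.59720805e-01,  9.87161740e-01, -9.25389108e-04, -3.28029345e-04]), 'ft_force': array([ 1.01560265,  0.5428848 , -0.24283745]), 'moment': array([ 0.03456754,  0.01017511, -0.004581  ]), 'grip_force': 0.0, 'grip_width': 0.08708118700240737}
```

View pics/top0.png

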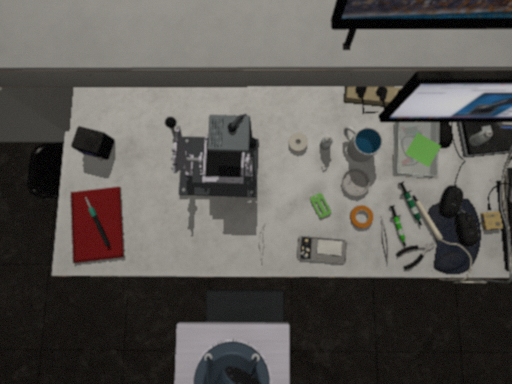

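View pics/side0.png

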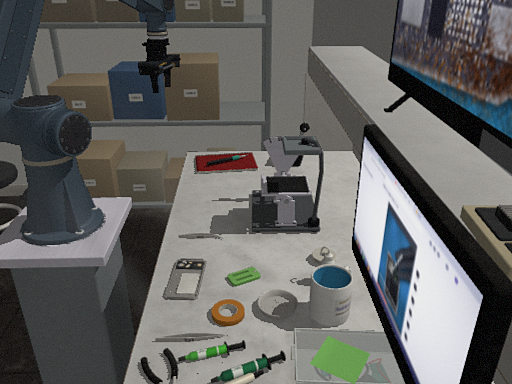

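Top view: stand near (217,167), ball (171,122), green jig (320,205), tweezers (262,243), phone (322,250), tape (361,217). The side view agrees.

```bash
python3 - <<'E'
from h import *
c=pickle.load(open('top.pkl','rb')); im=c['image']; P=pts(c)
hsv=cv2.cvtColor(im,cv2.COLOR_RGB2HSV)
m=cv2.inRange(hsv,(45,90,80),(75,255,255)); m[:, :300]=0; m[:190]=0; m[230:]=0; m[:,345:]=0
cs=max(cv2.findContours(m,0,2)[0],key=cv2.contourArea)
w=np.array([ray(c,*p[0],0.010)[:2] for p in cs],np.float32)
r=cv2.minAreaRect(w); print('jig',r,P[m>0].mean(0))
# ball
g=im.max(-1).astype(int); sub=g[105:140,155:190]; b=np.zeros(g.shape,np.uint8); b[105:140,155:190]=(sub<45)*255
n,l,st,ce=cv2.connectedComponentsWithStats(b); print('dark',st[1:],ce[1:])
for i in range(1,n):
    if st[i,4]>20: print(ce[i],ray(c,*ce[i],0.220),np.median(P[l==i],0),P[l==i][:,2].max())
# base plate
Z=P[...,2]
bm=((Z>0.008)&(Z<0.020)).astype(np.uint8)*255; bm[:,:160]=0;bm[:,270:]=0;bm[:120]=0;bm[215:]=0
k=(g<90)&(bm>0)
q=P[k][:,:2].astype(np.float32); print(len(q),q.min(0),q.max(0),cv2.minAreaRect(q))
for zz,nm in((0.19,'high'),(0.25,'lamp')):
    s=(Z>zz)&(Z<zz+0.06)&(P[...,0]>.3)&(P[...,0]<.8)&(abs(P[...,1])<.3)
    print(nm,s.sum(),P[s].min(0),P[s].max(0))
s=(Z>0.25)&(Z<0.265)&(P[...,0]>.3)&(abs(P[...,1])<.3); print(cv2.minAreaRect(P[s][:,:2].astype(np.float32)))
cr=cv2.resize(im[95:215,155:275],(600,600),interpolation=cv2.INTER_CUBIC)
c2=pickle.load(open('side.pkl','rb')); cr2=cv2.resize(c2['image'][115:240,235:335],(480,600),interpolation=cv2.INTER_CUBIC)
cv2.imwrite('pics/a.png',cv2.resize(np.hstack([cr,cr2]),(800,444))[...,::-1]*1)
E
```

```text
jig ((0.48600780963897705, -0.2527996599674225), (0.06698168069124222, 0.03727685287594795), 25.484111785888672) [ 0.48611561 -0.25210029  0.01317551]
dark [[166 118   9  10  71]] [[170.28169014 122.25352113]]
[170.28169014 122.25352113] [0.66517769 0.14229853 0.22      ] [0.66128602 0.13927245 0.23129541] 0.23714770889420178
1986 [ 0.51190025 -0.0667677 ] [0.6932069  0.16461086] ((0.6026735901832581, 0.048792190849781036), (0.23014351725578308, 0.17688341438770294), 88.2482681274414)
high 1755 [ 0.55929604 -0.05139525  0.1900043 ] [0.68956164 0.15694869 0.24748981]
lamp 772 [ 0.72152573 -0.29972254  0.29341119] [0.72553805 0.29961283 0.309991  ]
((0.0, 0.0), (0.0, 0.0), 0.0)
```

View pics/a.png

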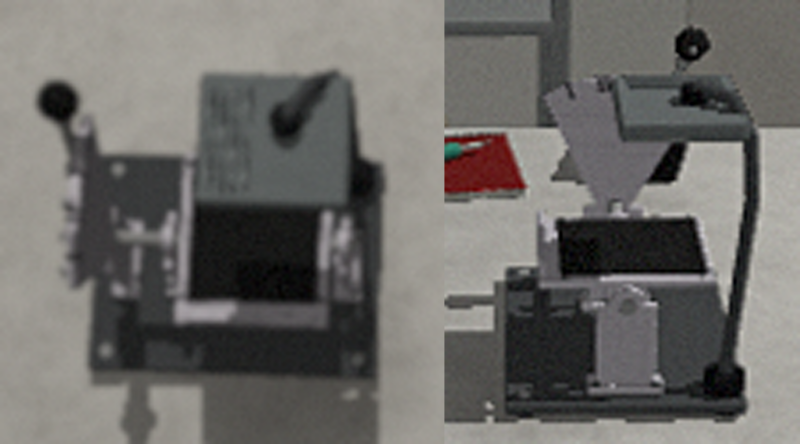

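```bash
python3 - <<'E'
from h import *
c=pickle.load(open('top.pkl','rb')); im=c['image']; P=pts(c);Z=P[...,2];g=im.max(-1)
f=lambda a,b,h:ray(c,155+a/3.7,95+b/3.7,h).round(4)
print('mat edges L/R',f(190,250,.101),f(325,250,.101),'lip',f(180,312,.1),f(325,318,.1))
print('lamp top corners h.257',f(203,74,.257),f(350,74,.257),'front bottom h.212',f(200,204,.212),f(348,204,.212), 'top front',f(200,120,.257))
s=(Z>.09)&(Z<.12)&(g<40); s[:,:195]=0;s[:,255:]=0
q=P[s];print(s.sum(),q.min(0),q.max(0),np.median(q,0),cv2.minAreaRect(q[:,:2].astype(np.float32)))
A=np.c_[q[:,:2],np.ones(len(q))];print('plane',np.linalg.lstsq(A,q[:,2],rcond=None)[0])
s=(Z>.24)&(Z<.275);s[:,:195]=0;s[:,255:]=0;s[:100]=0;s[160:]=0
q=P[s];print('lamp',s.sum(),q.min(0),q.max(0),np.median(q,0),cv2.minAreaRect(q[:,:2].astype(np.float32)))
s=(Z>.17)&(Z<.205);s[:,:160]=0;s[:,195:]=0
q=P[s];print('quad',s.sum(),q.min(0),q.max(0),np.median(q,0),cv2.fitLine(q[:,:2].astype(np.float32),2,0,.01,.01).ravel())
for n,(a,b) in dict(tw=(262,243),ph=(322,250),tape=(361,217),spool=(297,143)).items(): print(n,ray(c,a,b,.01))
E
```

```text
mat edges L/R [0.5923 0.0705 0.101 ] [ 0.5923 -0.0298  0.101 ] lip [0.5456 0.0768 0.1   ] [ 0.5413 -0.0303  0.1   ]
lamp top corners h.257 [0.6696 0.0395 0.257 ] [ 0.6695 -0.0539  0.257 ] front bottom h.212 [0.5968 0.0464 0.212 ] [ 0.5968 -0.0514  0.212 ] top front [0.6391 0.0407 0.257 ]
821 [ 0.04938504 -0.04927948  0.09066996] [0.67794946 0.07049577 0.11441856] [0.5905279  0.02420837 0.10127603] ((0.36367571353912354, 0.010784666985273361), (0.11969375610351562, 0.6286304593086243), 89.96039581298828)
plane [ 0.00114416 -0.00646845  0.10076189]
lamp 88 [ 0.64054297 -0.03258359  0.24000818] [6.76014657e-01 3.78010660e-04 2.47489807e-01] [ 0.65582339 -0.01646648  0.24327464] ((0.6595797538757324, -0.014965567737817764), (0.020967409014701843, 0.04450030252337456), 65.5688705444336)
quad 274 [0.54856623 0.13072909 0.17083251] [0.67036915 0.14894964 0.20429789] [0.61224402 0.135512   0.18883589] [ 0.9999332  -0.01155863  0.61144024  0.13675684]
tw [ 0.37539632 -0.08232843  0.01      ]
ph [ 0.3560006  -0.25524931  0.01      ]
tape [ 0.45143276 -0.37116133  0.01      ]
spool [ 0.67494698 -0.18742672  0.01      ]
```

Stand origin ≈ (0.603, 0.022), yaw ≈ −1.5°; ball (0.665, 0.142, 0.22), consistent with the mat, lip and plate. I'll move above the ball with the jaws along the stand's y.

Request:
{"fn": "send_rows", "kwargs": {
  "increments": [0,0,0.05,2.6,-2.5,0.42,0.7,0,0,0.05,2.6,-2.5,0.42,0.7,0,0,0.05,2.6,-2.5,0.42,0.7,0,0,0.05,2.6,-2.5,0.42,0.7,0,0,0.05,2.6,-2.5,0.42,0.7,0,0,0.045,2.6,-2.5,0.42,0.7,0,0,0,2.6,-2.5,0.42,0.7,0,0,0,2.6,-2.5,0.42,0.7,0,0,0,2.6,-2.5,0.42,0.7,0,0,0,2.6,-2.5,0.42,0.7,0,0,0,2.6,-2.5,0.42,0.7,0,0,0,2.6,-2.5,0.42,0.7,0,0,0,2.6,-2.5,0.42,0.7,0,0,0,2.6,-2.5,0.42,0.7,0,0,0,2.6,-2.5,0.42,0.7,0,0,0,2.6,-2.5,0.42,0.7,0,0,0,2.6,-2.5,0.42,0.7,0,0,0,2.6,-2.5,0.42,0.7,0,0,0,0,0,0,0.7]
}}

```text
time: 1.68
position: [0.6703, 0.1371, 0.306]
tool_rot: [0.016, 1.0, -0.002, 0.003]
ft_force: [0.6, -0.0, 0.2]
grip_width: 0.0609
grip_force: 0.0
```

```bash
python3 - <<'E'
from h import *
from scipy.spatial.transform import Rotation as R
o=robot.get_obs(); M=R.from_quat(o['tool_rot']).as_matrix(); print(o['position'],M.round(3).tolist(),o['q'].round(2))
c=cam('wrist'); w=c['image']
print(c['fx'],c['cx'],c['cy'],-c['R'].T@c['t'])
s=cam('side')
cv2.imwrite('pics/b.png',np.hstack([cv2.resize(w,(400,300)),cv2.resize(s['image'][80:230,200:400],(400,300))])[...,::-1])
E
```

```text
[0.67028577 0.13713939 0.30598371] [[-0.999, 0.032, 0.005], [0.032, 0.999, -0.003], [-0.005, -0.003, -1.0]] [ 0.04  0.54  1.18 -0.    1.41 -1.5 ]
297.3186396354542 252.54758508099894 191.68912407783458 [0.58527331 0.13988352 0.4590564 ]
```

View pics/b.png

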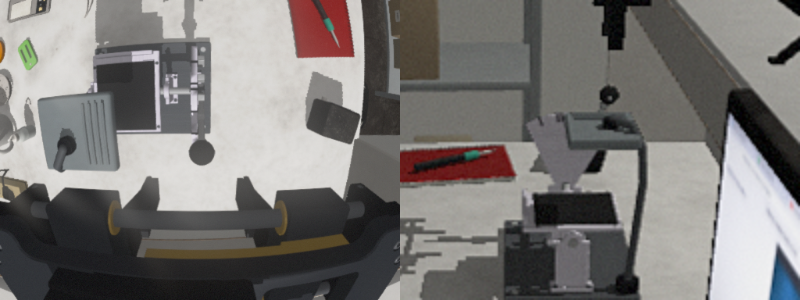

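Wrist view: ball at about (202,152) in the 400-wide picture, between the fingers (150 and 245). The side view shows the gripper above the ball. I'll refine with the wrist ray.

```bash
cat >> h.py <<'E'
def fray(c,u,v,h):
    a,b=u-c['cx'],v-c['cy']; r=np.hypot(a,b); t=r/c['fx']
    d=np.array([np.sin(t)*a/r,np.sin(t)*b/r,np.cos(t)])@c['R']; o=-c['R'].T@c['t']
    return o+d*(h-o[2])/d[2]
E
python3 - <<'E'
from h import *
c=pickle.load(open('wrist.pkl','rb')); g=c['image'].max(-1)
b=np.zeros(g.shape,np.uint8); b[165:225,230:290]=(g[165:225,230:290]<70)*255
b=cv2.morphologyEx(b,cv2.MORPH_OPEN,np.ones((9,9)))
n,l,st,ce=cv2.connectedComponentsWithStats(b); print(st[1:],ce[1:])
for e in ce[1:]: print(fray(c,*e,.22))
k=400/512
for a in((90,50),(160,45),(155,132),(97,127)): print('stage',fray(c,a[0]/k,a[1]/k,.101))
for a in((209,40),(209,133),(105,42)): print('base',fray(c,a[0]/k,a[1]/k,.014))
for a in((115,93),(120,170),(40,168)): print('lamp',fray(c,a[0]/k,a[1]/k,.25))
E
```

```text
[] []
stage [ 0.52705889 -0.03259386  0.101     ]
stage [0.53314405 0.08419574 0.101     ]
stage [0.66989613 0.06873071 0.101     ]
stage [ 0.65656709 -0.03164925  0.101     ]
base [0.51509671 0.16306679 0.014     ]
base [0.69612872 0.15868404 0.014     ]
base [ 0.50149644 -0.04035155  0.014     ]
lamp [0.59545932 0.06247003 0.25      ]
lamp [0.672604   0.05815264 0.25      ]
lamp [ 0.67013428 -0.04637319  0.25      ]
```

```bash
python3 - <<'E'
from h import *
c=pickle.load(open('wrist.pkl','rb')); g=c['image'].max(-1)
s=g[165:225,230:290]; print(s.min(), s[30,::4])
b=cv2.inRange(s,0,int(s.min())+40); b=cv2.morphologyEx(b,cv2.MORPH_OPEN,np.ones((9,9),np.uint8))
n,l,st,ce=cv2.connectedComponentsWithStats(b); print(st[1:],ce[1:])
for e in list(ce[1:]+[230,165])+[(258.6,194.6)]: print(fray(c,*e,.22))
E
```

```text
74 [218 220 221 110  82  83  85  83  84  85  84 116 218 215 216]
[[  0   0  15   5  75]
 [ 23   0  15   6  84]
 [ 13  13  31  33 812]] [[ 7.          2.        ]
 [29.67857143  2.32142857]
 [27.85591133 29.53694581]]
[0.64128986 0.1248353  0.22      ]
[0.64214786 0.14354786 0.22      ]
[0.66579407 0.14143259 0.22      ]
[0.66586968 0.14206233 0.22      ]
```

Request:
{"fn": "send_rows", "kwargs": {
  "increments": [0,0,0,-0.5,0.5,0,0.7,0,0,0,0,0,-2.0,0.7,0,0,0,0,0,-2.0,0.7,0,0,0,0,0,-2.0,0.7,0,0,0,0,0,-2.0,0.7,0,0,0,0,0,-1.6,0.7,0,0,0,0,0,0,0.7,0,0,0,0,0,0,0.2,0,0,0,0,0,0,0.2,0,0,0,0,0,0,0.2,0,0,0,0,0,0,0.2,0,0,0,0,0,0,0.2],
  "newtons": 15
}}

```text
time: 2.78
position: [0.6607, 0.1476, 0.2116]
tool_rot: [0.013, 1.0, -0.001, 0.001]
ft_force: [0.8, -2.9, 1.4]
grip_width: 0.0355
grip_force: 1.1
```

Request:
{"fn": "send_rows", "kwargs": {
  "increments": [0,0,0,0.5,-0.5,-0.2,0.2,0,0,0,0,0,0,0.2,0,0,0,0,0,0,0.2,0,0,0,0,0,0,0.2],
  "newtons": 15
}}

```text
time: 3.12
position: [0.6664, 0.1423, 0.2087]
tool_rot: [0.013, 1.0, -0.0, 0.001]
ft_force: [1.7, -2.8, 2.6]
grip_width: 0.0271
grip_force: 15.0
```

Request:
{"fn": "send_rows", "kwargs": {
  "increments": [-0.04,0,0,0.02,0.55,-0.04,0.2,-0.04,0,0,0.02,0.55,-0.04,0.2,-0.04,0,0,0.02,0.55,-0.04,0.2,-0.04,0,0,0.02,0.55,-0.04,0.2,0,0,0,0,0,0,0.2,0,0,0,0,0,0,0.2]
}}

```text
time: 3.62
position: [0.6665, 0.1649, 0.207]
tool_rot: [0.012, 0.997, -0.08, 0.002]
ft_force: [2.0, -5.0, 2.4]
grip_width: 0.0267
grip_force: 15.0
```

```bash
python3 - <<'E'
from h import *
print(robot.get_obs()['ft_force'])
c=cam('wrist'); cv2.imwrite('pics/c.png',cv2.resize(c['image'][20:300,100:420],(640,560))[...,::-1])
E
```

```text
[ 1.97095998 -4.95902785  2.35163525]
```

View pics/c.png

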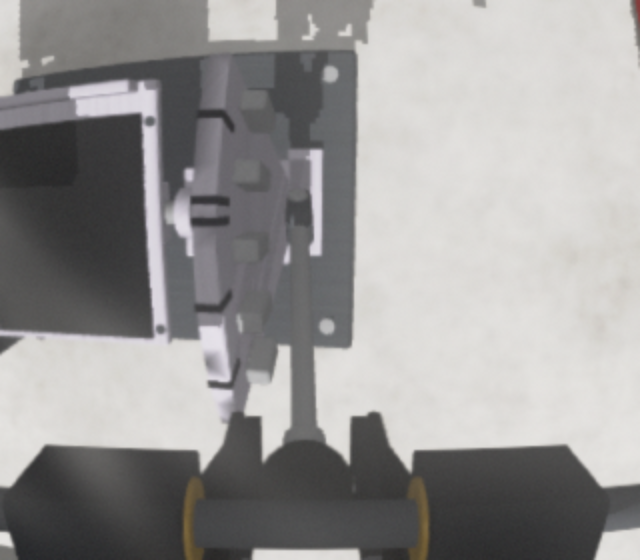

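Rod clear of the teeth; rim marks at rows 385, 300, 210 (double, wanted), 120. I'll pull along the arc.

Request:
{"fn": "send_rows", "kwargs": {
  "increments": [0,0,0,-0.89,0.03,0.35,0.2,0,0,0,-0.89,0.03,0.31,0.2,0,0,0,-0.92,0.03,0.24,0.2,0,0,0,-0.92,0.03,0.18,0.2,0,0,0,-0.94,0.03,0.12,0.2,0,0,0,-0.94,0.03,0.06,0.2,0,0,0,-0.95,0.03,0,0.2,0,0,0,-0.95,0.03,-0.06,0.2,0,0,0,0,0,0,0.2,0,0,0,0,0,0,0.2,0,0,0,0,0,0,0.2]
}}

```text
time: 4.58
position: [0.5907, 0.1667, 0.2208]
tool_rot: [0.014, 0.997, -0.08, 0.001]
ft_force: [-2.0, -4.4, 12.2]
grip_width: 0.0268
grip_force: 15.0
```

```bash
python3 - <<'E'
from h import *
print(robot.get_obs()['ft_force'])
c=cam('wrist'); cv2.imwrite('pics/d.png',cv2.resize(c['image'][20:300,100:420],(640,560))[...,::-1])
E
```

```text
[-2.03177009 -4.36101155 12.2128644 ]
```

View pics/d.png

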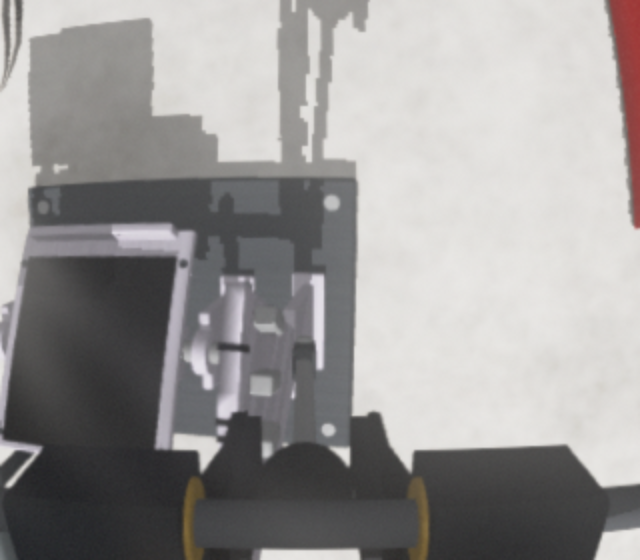

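Request:
{"fn": "send_rows", "kwargs": {
  "increments": [0,0,0,0.1,0,0.1,0.2,0.04,0,0,-0.02,-0.55,0.04,0.2,0.04,0,0,-0.02,-0.55,0.04,0.2,0.04,0,0,-0.02,-0.55,0.04,0.2,0.04,0,0,-0.02,-0.55,0.04,0.2,0,0,0,0,0,0,0.2,0,0,0,0,0,0,0.2]
}}

```text
time: 5.22
position: [0.5912, 0.145, 0.2227]
tool_rot: [0.014, 1.0, 0.001, -0.0]
ft_force: [-2.0, -2.4, 9.1]
grip_width: 0.0268
grip_force: 15.0
```

Request:
{"fn": "send_rows", "kwargs": {
  "increments": [0,0,0,0,0,0,0.6,0,0,0,0,0,0,0.6,0,0,0,0,0,0,0.6,0,0,0,0,0,0,0.6,0,0,0,0,0,2.0,0.6,0,0,0,0,0,3.0,0.6,0,0,0,0,0,3.0,0.6,0,0,0,0,0,3.0,0.6,0,0,0,0,0,0,0.6]
}}

```text
time: 5.97
position: [0.5949, 0.1465, 0.3374]
tool_rot: [0.013, 1.0, 0.001, 0.006]
ft_force: [0.5, 0.4, 0.9]
grip_width: 0.0522
grip_force: 0.0
```

```bash
python3 - <<'E'
from h import *
c=cam('wrist'); t=cam('top')
cv2.imwrite('pics/e.png',np.hstack([cv2.resize(c['image'][80:300,130:390],(450,380)),cv2.resize(t['image'][90:220,120:240],(350,380))])[...,::-1])
# ball by wrist
g=c['image'].max(-1)
for th in(60,90,115):
  b=cv2.inRange(g,0,th); b[:120]=0;b[:,:200]=0;b[:,320:]=0;b[235:]=0
  b=cv2.morphologyEx(b,cv2.MORPH_OPEN,np.ones((9,9),np.uint8))
  n,l,st,ce=cv2.connectedComponentsWithStats(b)
  for i in range(1,n): print(th,st[i],ce[i],fray(c,*ce[i],.232))
E
```

```text
90 [239 120  10   9  90] [243.5 124. ] [0.53295272 0.14040202 0.232     ]
90 [235 179  28  29 673] [248.63447251 193.09658247] [0.59604827 0.14309824 0.232     ]
115 [ 206  120   56   45 1434] [232.40585774 135.36122734] [0.54263495 0.13043564 0.232     ]
115 [ 204  172   60   37 1689] [234.07756069 190.98756661] [0.59367439 0.12984133 0.232     ]
```

View pics/e.png

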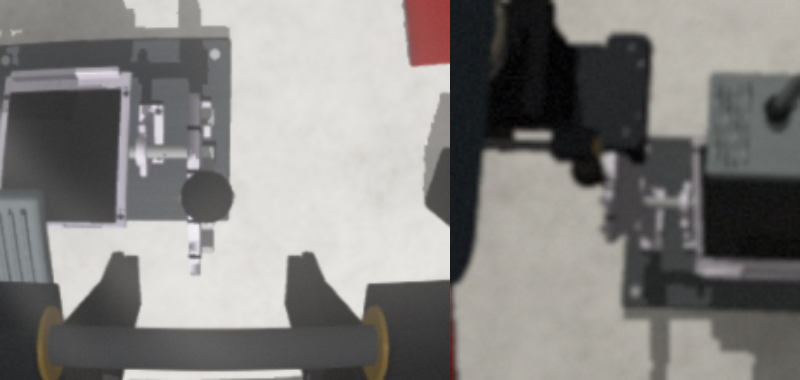

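Ball at (0.595, 0.143), so it is home (on a tooth it would be about 15 mm further out), tilt ≈ 0.51. Next, over to the jig.

Request:
{"fn": "send_rows", "kwargs": {
  "increments": [0,0,0.04,-0.9,-3.33,0,0.8,0,0,0.04,-0.9,-3.33,0,0.8,0,0,0.04,-0.9,-3.33,0,0.8,0,0,0.04,-0.9,-3.33,0,0.8,0,0,0.04,-0.9,-3.33,0,0.8,0,0,0.04,-0.9,-3.33,0,0.8,0,0,0.04,-0.9,-3.33,0,0.8,0,0,0.04,-0.9,-3.33,0,0.8,0,0,0.04,-0.9,-3.33,0,0.8,0,0,0.04,-0.9,-3.33,0,0.8,0,0,0.04,-0.9,-3.33,0,0.8,0,0,0.036,-0.9,-3.33,0,0.8,0,0,0,0,0,-3.5,0.8,0,0,0,0,0,-3.5,0.8,0,0,0,0,0,-3.5,0.8,0,0,0,0,0,-3.5,0.8,0,0,0,0,0,0,0.8,0,0,0,0,0,0,0.8,0,0,0,0,0,0,0.8]
}}

```text
time: 7.65
position: [0.4845, -0.2542, 0.1917]
tool_rot: [-0.223, 0.975, -0.0, 0.0]
ft_force: [0.8, -0.1, 0.9]
grip_width: 0.0701
grip_force: 0.0
```

```bash
cat > j.py <<'E'
from h import *
from scipy.spatial.transform import Rotation as R
o=robot.get_obs(); M=R.from_quat(o['tool_rot']).as_matrix(); print(o['position'],np.degrees(np.arctan2(M[1,1],M[0,1])),M[:,2],o['q'].round(2))
for n in('wrist','top'):
    c=cam(n); hsv=cv2.cvtColor(c['image'],cv2.COLOR_RGB2HSV)
    m=cv2.inRange(hsv,(45,90,60),(75,255,255)); f=fray if n=='wrist' else ray
    for k in cv2.findContours(m,0,2)[0]:
        if cv2.contourArea(k)<60: continue
        w=np.array([f(c,*p[0],0.010)[:2] for p in k],np.float32)
        if abs(w.mean(0)-[.48,-.25]).max()<.1: print(n,cv2.minAreaRect(w))
E
python3 j.py
```

```text
[ 0.48451375 -0.25418407  0.19165339] 115.8073733255188 [ 3.74981256e-04 -9.41087462e-06 -9.99999930e-01] [-0.69  0.47  1.67  0.    1.   -2.71]
wrist ((0.4873989522457123, -0.2552226483821869), (0.06766246259212494, 0.037941012531518936), 26.597349166870117)
```

Request:
{"fn": "send_rows", "kwargs": {
  "increments": [0,0,0.01,0.25,-0.05,-3.5,0.8,0,0,0,0,0,-3.5,0.8,0,0,0,0,0,-3.5,0.8,0,0,0,0,0,-3.5,0.8,0,0,0,0,0,-2.5,0.8,0,0,0,0,0,-1.6,0.8,0,0,0,0,0,0,0.8,0,0,0,0,0,0,0.8]
}}

```text
time: 8.42
position: [0.488, -0.2556, 0.0112]
tool_rot: [-0.228, 0.974, -0.001, 0.001]
ft_force: [0.5, -0.9, -0.1]
grip_width: 0.0699
grip_force: 0.0
```

Request:
{"fn": "send_rows", "kwargs": {
  "increments": [0,0,0,0,0,-0.05,0.3,0,0,0,0,0,0,0.3,0,0,0,0,0,0,0.3,0,0,0,0,0,0,0.3,0,0,0,0,0,0,0.3,0,0,0,0,0,0,0.3,0,0,0,0,0,1.0,0.3,0,0,0,0,0,3.0,0.3,0,0,0,0,0,3.0,0.3,0,0,0,0,0,3.0,0.3,0,0,0,0,0,3.0,0.3,0,0,0,0,0,3.0,0.3,0,0,0,0,0,3.0,0.3,0,0,0,0,0,0,0.3],
  "newtons": 20
}}

```text
time: 9.58
position: [0.4895, -0.2568, 0.2063]
tool_rot: [-0.228, 0.974, -0.005, 0.004]
ft_force: [0.7, 0.1, 1.0]
grip_width: 0.0395
grip_force: 20.0
```

```bash
python3 - <<'E'
from h import *
from scipy.spatial.transform import Rotation as R
c=cam('wrist'); save(c,'f.png')
o=robot.get_obs();print(o['position'],o['grip_width'],o['ft_force'])
M=R.from_quat(o['tool_rot']).as_matrix(); hsv=cv2.cvtColor(c['image'],cv2.COLOR_RGB2HSV)
m=cv2.inRange(hsv,(45,90,60),(75,255,255)); zt=o['position'][2]+.0  # jig underside ~1.5mm above tip
for k in cv2.findContours(m,0,2)[0]:
    if cv2.contourArea(k)<100: continue
    w=np.array([fray(c,*p[0],zt)-o['position'] for p in k])@M
    print(cv2.minAreaRect(w[:,:2].astype(np.float32)),w.min(0),w.max(0))
# seat prediction
yaw=np.radians(-1.5);q=.51
S=np.array([.6025,.022,.085]); A=R.from_euler('z',yaw)*R.from_euler('y',q)
E
```

```text
[ 0.48829839 -0.25591237  0.20367762] 0.039414835479905326 [ 0.57350802 -0.02696949 -0.46169622]
((0.007596373558044434, -0.0009014103561639786), (0.04970197007060051, 0.03922495245933533), 1.0502996444702148) [-0.01718575 -0.02092313 -0.00023096] [0.03243772 0.01836751 0.00021853]
((0.03599170222878456, -0.16657131910324097), (0.037215735763311386, 0.0390690416097641), 58.02076721191406) [ 0.01100608 -0.18887704  0.0010002 ] [ 0.06145234 -0.1412298   0.00134826]
((0.0973391905426979, -0.10551394522190094), (0.008560352958738804, 0.009550579823553562), 86.61357879638672) [ 0.09246141 -0.10985551  0.00043685] [ 0.10223346 -0.1014627   0.00052666]
((0.10652340948581696, -0.07825916260480881), (0.007063622120767832, 0.006944064516574144), 13.317941665649414) [ 0.10317389 -0.08202724  0.00019988] [ 0.11025398 -0.07427821  0.00027525]
((0.11574234068393707, -0.0763828456401825), (0.008776907809078693, 0.007207512389868498), 11.206578254699707) [ 0.11105387 -0.08064468  0.00014774] [ 0.12002493 -0.07241284  0.00023449]
((0.1315567046403885, -0.07323659956455231), (0.009494148194789886, 0.006875081919133663), 10.576170921325684) [ 1.26352410e-01 -7.70688929e-02  7.88459289e-05] [ 0.13631486 -0.0701732   0.00015202]
```

View pics/f.png

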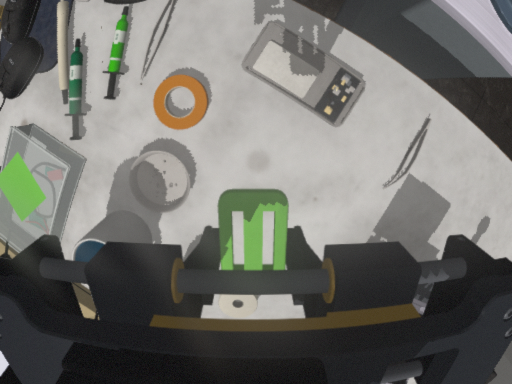

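Jig held squarely between the fingers ((253,230) in the wrist view), grip width 39.5 mm. I'll carry it in front of the stand, turn and tilt.

Request:
{"fn": "send_rows", "kwargs": {
  "increments": [0,0,-0.098,0.12,2.8,0.05,0.3,0,0,-0.098,0.12,2.8,0.05,0.3,0,0,-0.098,0.12,2.8,0.05,0.3,0,0,-0.098,0.12,2.8,0.05,0.3,0,0,-0.098,0.12,2.8,0.05,0.3,0,-0.085,0,0.12,2.8,0.05,0.3,0,-0.085,0,0.12,2.8,0.05,0.3,0,-0.085,0,0.12,2.8,0.05,0.3,0,-0.085,0,0.12,2.8,0.05,0.3,0,-0.085,0,0.12,2.8,0.05,0.3,0,-0.085,0,0,0,0,0.3,0,0,0,0,0,0,0.3,0,0,0,0,0,0,0.3]
}}

```text
time: 10.72
position: [0.498, 0.0279, 0.2036]
tool_rot: [0.013, 0.971, 0.007, 0.238]
ft_force: [0.1, -0.2, 0.1]
grip_width: 0.0395
grip_force: 20.0
```

```bash
python3 - <<'E'
from h import *
from scipy.spatial.transform import Rotation as R
o=robot.get_obs(); M=R.from_quat(o['tool_rot']).as_matrix(); print(o['position'],M.round(3).tolist(),o['q'].round(2))
c=cam('wrist'); s=cam('side'); t=cam('top')
cv2.imwrite('pics/g.png',np.hstack([cv2.resize(c['image'],(400,300)),cv2.resize(s['image'][100:250,200:400],(400,300))])[...,::-1])
# stage mat plane from side depth: dark points, z between .07 and .13
for c in (s,t):
    P=pts(c); g=c['image'].max(-1); w=(g<45)&(P[...,0]>.54)&(P[...,0]<.67)&(P[...,1]>-.03)&(P[...,1]<.075)&(P[...,2]>.06)&(P[...,2]<.15)
    q=P[w]
    if len(q)>50:
        a=np.linalg.lstsq(np.c_[q[:,:2],np.ones(len(q))],q[:,2],rcond=None)[0]; print(len(q),a,np.arctan(a[0]),q.min(0),q.max(0),'h@.5435',a@[.5435,.024,1])
E
```

```text
[0.4980145  0.02790745 0.20364526] [[-0.886, 0.022, 0.462], [0.029, 1.0, 0.008], [-0.462, 0.021, -0.887]] [-0.24  0.29  2.13  0.44  0.28 -2.18]
562 [ 0.53393494 -0.01670357 -0.21895324] 0.4904255875356615 [ 0.55400045 -0.02934672  0.0752254 ] [0.64985629 0.06755726 0.12830564] h@.5435 0.0708395101754564
841 [ 0.53409739 -0.01795207 -0.21865891] 0.490551987545771 [ 0.55311699 -0.02232363  0.07440002] [0.64629969 0.07133552 0.12514406] h@.5435 0.07119217186892268
```

View pics/g.png

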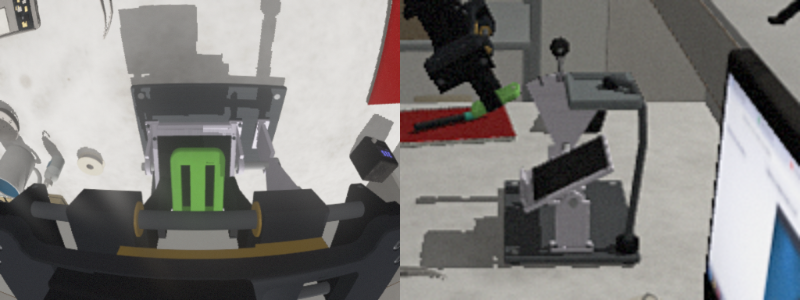

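Mat plane from two views: tilt ≈ 0.49, height 0.071 at the seat — agrees with the geometry. Side view shows jig tilted parallel to the stage, clear of lamp. Move to hover.

Request:
{"fn": "send_rows", "kwargs": {
  "increments": [-0.02,-0.015,0,1.04,-0.07,-1.38,0.3,0,0,0,1.04,-0.07,-1.38,0.3,0,0,0,1.04,-0.07,-1.38,0.3,0,0,0,1.04,-0.07,-1.38,0.3,0,0,0,1.04,-0.07,-1.38,0.3,0,0,0,1.04,-0.07,-1.38,0.3,0,0,0,0,0,0,0.3,0,0,0,0,0,0,0.3,0,0,0,0,0,0,0.3,0,0,0,0,0,0,0.3]
}}

```text
time: 11.7
position: [0.5616, 0.0231, 0.1226]
tool_rot: [0.01, 0.969, -0.003, 0.248]
ft_force: [-0.3, 0.7, -0.7]
grip_width: 0.0393
grip_force: 20.0
```

```bash
cat > k.py <<'E'
from h import *
from scipy.spatial.transform import Rotation as R
o=robot.get_obs(); M=R.from_quat(o['tool_rot']).as_matrix(); print(o['position'],M.round(3).tolist(),o['ft_force'],o['grip_width'])
X=np.array([.880,-.027,.475]);Zs=np.array([-.475,.015,.880]);Y=np.cross(Zs,X);S=np.array([.543,.024,.071]);F=np.stack([X,Y,Zs])
print('tcp in seat mm',(F@(o['position']-S)*1e3).round(1))
s=cam('side'); P=pts(s); hsv=cv2.cvtColor(s['image'],cv2.COLOR_RGB2HSV)
w=(cv2.inRange(hsv,(45,90,60),(75,255,255))>0)&(abs(P-[.56,.02,.11]).max(-1)<.1)
q=(P[w]-S)@F.T*1e3; print('jig in seat',len(q),np.percentile(q,[2,50,98],axis=0).round(1))
E
python3 k.py
```

```text
[0.56162695 0.02312008 0.12259074] [[-0.877, 0.02, 0.48], [0.017, 1.0, -0.01], [-0.48, -0.001, -0.877]] [-0.32015802  0.66295976 -0.66704758] 0.03926624924830891
tcp in seat mm [40.9 -0.3 36.5]
jig in seat 121 [[ 11.5 -23.9  11. ]
 [ 54.3 -11.1  33.7]
 [ 75.7  28.5  36.5]]
```

Request:
{"fn": "send_rows", "kwargs": {
  "increments": [0,0,0,0.25,-0.01,-0.46,0.3,0,0,0,0.25,-0.01,-0.46,0.3,0,0,0,0.25,-0.01,-0.46,0.3,0,0,0,0.25,-0.01,-0.46,0.3,0,0,0,0.12,0,-0.22,0.3,0,0,0,0,0,0,0.3,0,0,0,0,0,0,0.3]
}}

```text
time: 12.33
position: [0.5758, 0.024, 0.105]
tool_rot: [0.011, 0.97, -0.003, 0.243]
ft_force: [-0.4, 0.2, -0.4]
grip_width: 0.0396
grip_force: 20.0
```

```bash
python3 k.py
```

```text
[0.575805   0.02402244 0.10504449] [[-0.882, 0.023, 0.471], [0.02, 1.0, -0.012], [-0.471, -0.001, -0.882]] [-0.44516503  0.19118167 -0.44871407] 0.03956990876053448
tcp in seat mm [45.   1.  14.4]
jig in seat 139 [[ 15.5 -24.4  -1. ]
 [ 59.5  -9.3  11.7]
 [ 81.9  18.   15.7]]
```

Request:
{"fn": "send_rows", "kwargs": {
  "increments": [0,-0.01,0,-0.17,0.0,-0.17,0.3,0,-0.01,0,-0.17,0,-0.17,0.3,0,0,0,-0.18,0,-0.17,0.3,0,0,0,0,0,0,0.3,0,0,0,0,0,0,0.3,0,0,0,0,0,0,0.3]
}}

```text
time: 12.88
position: [0.5759, 0.0257, 0.108]
tool_rot: [0.012, 0.969, -0.005, 0.246]
ft_force: [0.3, -0.3, -0.5]
grip_width: 0.0397
grip_force: 20.0
```

```bash
python3 k.py
```

```text
[0.57593893 0.02570282 0.10796955] [[-0.879, 0.026, 0.476], [0.021, 1.0, -0.016], [-0.477, -0.004, -0.879]] [ 0.33019176 -0.29423526 -0.53429901] 0.039747121125551364
tcp in seat mm [46.5  2.7 16.9]
jig in seat 138 [[ 16.8 -23.4   4.6]
 [ 61.4  -8.6  14.2]
 [ 83.3  21.5  16.9]]
```

```bash
python3 -c "
from h import *
o=robot.get_obs();print(o['q'].round(3),o['joint_velocities'].round(3),o['joint_torque'].round(1))"
```

```text
[-0.188  0.582  2.034  1.14   0.081 -2.854] [-0.003 -0.     0.    -0.    -0.     0.001] [  0.  -35.9  -7.1   0.1  -0.5  -0. ]
```

Request:
{"fn": "send_rows", "kwargs": {
  "increments": [0,0,0,0,0,0,0.3,0,0,0,0,0,0,0.3,0,0,0,0,0,0,0.3]
}}

```text
time: 13.18
position: [0.576, 0.0257, 0.1079]
tool_rot: [0.012, 0.969, -0.005, 0.246]
ft_force: [-0.5, -1.3, -0.1]
grip_width: 0.0395
grip_force: 20.0
```

```bash
python3 -c "
from h import *
o=robot.get_obs();print(o['q'].round(3),o['joint_velocities'].round(3))"
```

```text
[-0.188  0.582  2.034  1.14   0.081 -2.854] [ 0.     0.002  0.    -0.     0.001 -0.   ]
```

The wrist is near its singularity (j5≈0) with j6 at its limit. Back off a little with less tilt (~0.40); the jig will settle flat on release.

Request:
{"fn": "send_rows", "kwargs": {
  "increments": [0,0.03,0,-0.15,0,0.3,0.3,0,0.03,0,-0.15,0,0.3,0.3,0,0.03,0,-0.15,0,0.3,0.3,0,0,0,0,0,0,0.3,0,0,0,0,0,0,0.3,0,0,0,0,0,0,0.3]
}}

```text
time: 13.68
position: [0.5752, 0.0294, 0.1125]
tool_rot: [0.01, 0.974, 0.001, 0.228]
ft_force: [-0.1, 0.5, 0.0]
grip_width: 0.0396
grip_force: 20.0
```

```bash
sed -i "s/^s=cam/print(o['q'].round(3))\ns=cam/" k.py; python3 k.py
```

```text
[0.57522701 0.02944287 0.11247506] [[-0.896, 0.02, 0.444], [0.02, 1.0, -0.003], [-0.444, 0.006, -0.896]] [-0.12072542  0.52707007  0.0156609 ] 0.039622923311814884
tcp in seat mm [47.9  6.4 21.3]
[-0.184  0.566  2.007  0.597  0.139 -2.309]
jig in seat 134 [[ 17.5 -21.6  10.5]
 [ 62.1  -5.1  18.4]
 [ 84.2  21.9  27.7]]
```

Request:
{"fn": "send_rows", "kwargs": {
  "increments": [0,0.03,0,0,0,0,0.3,0,0.03,0,0,0,0,0.3,0,0,0,0,0,0,0.3,0,0,0,0,0,0,0.3,0,0,0,0,0,0,0.3]
}}

```text
time: 14.15
position: [0.5749, 0.0298, 0.1123]
tool_rot: [0.01, 0.98, 0.001, 0.199]
ft_force: [-0.5, -0.2, -0.2]
grip_width: 0.0396
grip_force: 20.0
```

```bash
python3 k.py
```

```text
[0.57491836 0.02975352 0.112287  ] [[-0.92, 0.02, 0.391], [0.02, 1.0, -0.002], [-0.391, 0.006, -0.92]] [-0.47067736 -0.20027233 -0.19519566] 0.03960420655989131
tcp in seat mm [47.5  6.7 21.3]
[-0.178  0.562  1.965  0.298  0.229 -2.005]
jig in seat 134 [[ 17.9 -19.5   9.1]
 [ 60.9  -5.7  17.4]
 [ 83.4  23.2  23.1]]
```

Request:
{"fn": "send_rows", "kwargs": {
  "increments": [0,0,0,-0.1,-0.16,-0.24,0.3,0,0,0,-0.1,-0.16,-0.24,0.3,0,0,0,-0.1,-0.16,-0.24,0.3,0,0,0,-0.1,-0.16,-0.24,0.3,0,0,0,0,0,0,0.3,0,0,0,0,0,0,0.3,0,0,0,0,0,0,0.3]
}}

```text
time: 14.78
position: [0.5714, 0.023, 0.1029]
tool_rot: [0.01, 0.98, 0.0, 0.199]
ft_force: [0.3, 0.5, 0.3]
grip_width: 0.0394
grip_force: 20.0
```

```bash
python3 k.py
```

```text
[0.57144153 0.0230178  0.1029193 ] [[-0.92, 0.02, 0.391], [0.02, 1.0, -0.003], [-0.391, 0.005, -0.92]] [0.26797289 0.50990791 0.25189199] 0.039443588325736856
tcp in seat mm [40.2 -0.1 14.6]
[-0.193  0.579  1.98   0.37   0.201 -2.092]
jig in seat 143 [[ 10.2 -24.5   1. ]
 [ 54.2 -11.1  10.8]
 [ 76.5  16.6  16.7]]
```

Request:
{"fn": "send_rows", "kwargs": {
  "increments": [0,-0.025,0,-0.06,0,-0.13,0.3,0,-0.025,0,-0.06,0,-0.13,0.3,0,0,0,-0.07,0,-0.14,0.3,0,0,0,0,0,0,0.3,0,0,0,0,0,0,0.3,0,0,0,0,0,0,0.3]
}}

```text
time: 15.33
position: [0.5704, 0.0236, 0.0997]
tool_rot: [0.01, 0.975, 0.001, 0.221]
ft_force: [0.1, -0.2, 0.5]
grip_width: 0.0395
grip_force: 20.0
```

```bash
python3 k.py
```

```text
[0.57036815 0.02357757 0.09968666] [[-0.902, 0.018, 0.432], [0.019, 1.0, -0.001], [-0.432, 0.007, -0.902]] [ 0.05635253 -0.218275    0.50982049] 0.0394537706127949
tcp in seat mm [37.7  0.4 12.2]
[-0.199  0.589  2.017  0.722  0.128 -2.449]
jig in seat 144 [[  6.5 -26.8   0.9]
 [ 52.5 -10.    9.2]
 [ 74.3  16.7  14.6]]
```

Request:
{"fn": "send_rows", "kwargs": {
  "increments": [0,0,0,-0.05,0,-0.11,0.3,0,0,0,-0.05,0,-0.11,0.3,0,0,0,0,0,0,0.3,0,0,0,0,0,0,0.3,0,0,0,0,0,0,0.3]
}}

```text
time: 15.8
position: [0.5691, 0.0235, 0.0974]
tool_rot: [0.01, 0.975, 0.001, 0.221]
ft_force: [-0.6, -0.3, 1.6]
grip_width: 0.0398
grip_force: 20.0
```

```bash
python3 k.py
```

```text
[0.56914752 0.02353218 0.09743004] [[-0.902, 0.018, 0.432], [0.02, 1.0, -0.002], [-0.432, 0.007, -0.902]] [-0.55039909 -0.26149919  1.5904814 ] 0.03983641627049699
tcp in seat mm [35.6  0.3 10.8]
[-0.2    0.593  2.021  0.766  0.122 -2.495]
jig in seat 138 [[  5.3 -23.2   0.3]
 [ 50.3  -9.3   8. ]
 [ 72.   17.9  11.2]]
```

Request:
{"fn": "send_rows", "kwargs": {
  "increments": [0,0,0,-0.09,0,-0.13,0.3,0,0,0,0,0,0,0.3,0,0,0,0,0,0,0.3,0,0,0,0,0,0,0.65,0,0,0,0,0,0,0.65,0,0,0,0,0,0,0.65,0,0,0,0,0,0,0.65,0,0,0,0,0,0,0.65]
}}

```text
time: 16.52
position: [0.5675, 0.0237, 0.0955]
tool_rot: [0.01, 0.975, 0.002, 0.22]
ft_force: [1.0, 0.3, -0.3]
grip_width: 0.0555
grip_force: 0.0
```

```bash
python3 k.py
```

```text
[0.56747144 0.02372779 0.09545709] [[-0.903, 0.018, 0.43], [0.02, 1.0, -0.001], [-0.43, 0.008, -0.903]] [ 0.95989836  0.27362938 -0.2658746 ] 0.055543830557525216
tcp in seat mm [33.2  0.5  9.9]
[-0.2    0.597  2.025  0.798  0.119 -2.527]
jig in seat 146 [[  3.8 -23.7  -0.9]
 [ 49.5  -9.6   7. ]
 [ 72.   28.3   9.6]]
```

Request:
{"fn": "send_rows", "kwargs": {
  "increments": [0,0,0,-0.45,0,0.9,0.65,0,0,0,-0.9,0,1.9,0.65,0,0,0,-0.9,0,1.9,0.65,0,0,0,-0.9,0,1.9,0.65,0,0,0,-1.2,0,1.9,0.65,0,0,0,-2.0,0,1.9,0.65,0,0,0,-2.0,0,1.5,0.65,0,0.05,0,-2.0,0,1.5,0.65,0,0.05,0,-2.0,0,0,0.65,0,0,0,0,0,0,0.65,0,0,0,0,0,0,0.65]
}}

```text
time: 17.48
position: [0.4447, 0.0236, 0.2303]
tool_rot: [0.01, 0.985, 0.001, 0.173]
ft_force: [0.3, -1.2, -0.1]
grip_width: 0.0568
grip_force: 0.0
```

```bash
python3 k.py; python3 - <<'E'
from h import *
s=pickle.load(open('side.pkl','rb')); w=cam('wrist'); t=cam('top')
P=pts(t);print('lamp/tilt check')
g=t['image'].max(-1)
cv2.imwrite('pics/i.png',np.hstack([cv2.resize(w['image'],(400,300)),cv2.resize(s['image'][110:245,230:350],(400,300)) ])[...,::-1])
hsv=cv2.cvtColor(t['image'],cv2.COLOR_RGB2HSV)
X=np.array([.880,-.027,.475]);Zs=np.array([-.475,.015,.880]);F=np.stack([X,np.cross(Zs,X),Zs])
for c in(s,t):
    P=pts(c);hsv=cv2.cvtColor(c['image'],cv2.COLOR_RGB2HSV)
    k=(cv2.inRange(hsv,(45,90,60),(75,255,255))>0)&(abs(P-[.56,.02,.11]).max(-1)<.1)
    q=P[k]
    if len(q)<30: print('few');continue
    q=(q-[.543,.024,.071])@F.T*1e3; q=q[q[:,2]>5]
    a=np.linalg.lstsq(np.c_[q[:,:2],np.ones(len(q))],q[:,2],rcond=None)[0]
    print(len(q),'plane',a,cv2.minAreaRect(q[:,:2].astype(np.float32)),q.min(0),q.max(0))
E
```

```text
[0.44471419 0.02363416 0.23028468] [[-0.94, 0.019, 0.341], [0.02, 1.0, -0.001], [-0.341, 0.005, -0.94]] [ 0.3227771  -1.21734492 -0.08714786] 0.056776335184620885
tcp in seat mm [-10.8  -3.5 186.9]
[-0.258  0.179  2.107  0.172  0.525 -1.944]
jig in seat 212 [[  4.6 -23.3  -1.3]
 [ 38.5  -6.9   6.8]
 [ 71.8  38.1   9.4]]
lamp/tilt check
156 plane [3.55340545e-03 1.81296867e-02 7.19966600e+00] ((38.0067024230957, -2.343080520629883), (69.60013580322266, 42.63811492919922), 3.048884391784668) [  3.40217004 -23.09079693   5.04487017] [72.95074319 20.49583003 10.07529308]
260 plane [-4.12407926e-03  3.93843356e-03  8.23794353e+00] ((37.404571533203125, 1.8366966247558594), (39.34384536743164, 70.16736602783203), 89.22978210449219) [  2.36285365 -17.73923      5.02649344] [72.41056148 21.7936703  13.43199341]
```

View pics/i.png

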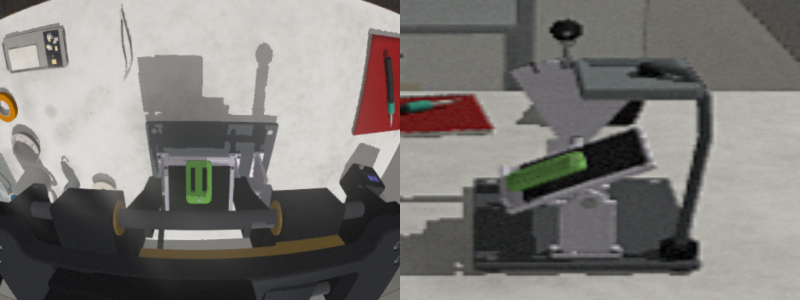

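The jig lies flat and centred on the mat, origin about 37.5 mm up from the lip (side view: jig at (545,170), ball still upright in its notch). The robot is clear, so I'll hand in.

```bash
python3 -c "
from rig import robot
print(robot.hand_in())"
```

```text
the job is handed in; nothing more can be done
None
```

I set the lever home in the third notch (measured tilt about 0.49 rad), laid the jig flat and centred on the mat about 2 mm from the front lip, and handed the job in at about 17.6 s; the bystanders were not touched, and the judge's result was not shown. One risk: the last wrist joint read -2.854 against its stated limit of -2.85 for a moment before I backed it off.

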